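Read a culture dish under the reading lens

ROBOT

A 6-joint arm with a two-finger parallel gripper is mounted at the origin on the work surface. World frame = base frame: x ahead of the robot, y to its left, z up, the work surface at z = 0. Lengths are in m, angles in rad, forces in N, time in s.
With the tool pointing down it reaches from about 0.35 to 0.775 m from the base axis. Payload 5.5 kg.
Tool frame: the origin (TCP) lies midway between the tips of the shut fingers; the grasp point (between the pads) lies 19 mm behind it (env.hold_point_z is the distance from the TCP to the grasp point, in m); z points along the fingers, y is the line along which they close (so a half turn about z gives the same grasp; the last joint's range is limited). The gripper opens to 85 mm and grips with 20 to 120 N. Pads are 22 mm wide; open, the fingers measure 114 mm over their backs; the gripper's body (76 mm by 85 mm) begins 54 mm behind the grasp point. The pads swing forward as they close: fully open they stand 13 mm farther back than shut.
Start: joints at [1.059, 0.313, 0.046, 1.304, 0, 1.431], TCP at [0.209, 0.536, 0.231] pointing down, gripper open.
Joint ranges: [-2.76, 2.76], [-0.86, 1.69], [-1.03, 1.26], [-2.2, 2.34], [-1.47, 1.5], [-3.14, 3.14]. Speed limits (rad/s): [2.57, 2.57, 3.14, 3.14, 3.14, 3.14].

INTERFACE

Orientations are given as a unit quaternion [w, x, y, z].
In Python, from workcell import env, read_camera gives the robot as it stands. The module is installed in compiled form; this text tells all that it offers.
- The arm moves only by the tool carry_out, never from a script. Its argument "moves" is a list of rows, each an object of numbers: "tx", "ty", "tz": the shift along the world's x, y, z in cm; "wx", "wy", "wz": the turn, a rotation vector about the world's x, y, z in rad; "claw": the closure, from -1 (fully open) to 1 (shut). A call has 1 to 8 rows; each row shifts and turns the commanded pose from where the row before left it; what a row does not reach is not made up. A row lasts 1/8 s, in which the tool goes at most 62.5 mm and 10.7 degrees, less where a joint would pass 70% of its speed; a pose out of reach is approached as far as the arm can. A call is refused whole if a number of a shift passes 6.25 or a number of a turn 0.188, either way. A call with a gripper value outside its range is refused whole. The fingers move at their own pace and stop on an object; "newtons" is the grip in N (left out, the last holds). Time passes only in rows, so rows that do not move let the fingers close. It gives the time, the measured TCP pose, the force, the opening and the grip force at its end, in the units of the state.
- env.get_state(): the state, without advancing time (a new reading comes with each control period).
- read_camera(name): name is "scene" or "side" or "wrist"; returns a dict with "image" (480x640x3 uint8, blue, green, red), "z_map" (480x640 float32, m along the optical axis (not along the pixel's ray), 0 where there is no reading), "fx", "fy", "cx", "cy" (pixels), "camera_from_world" (4x4, takes a point from world to camera coordinates); the wrist camera has in their place "hand_eye" (4x4, takes a point from camera to tool coordinates, whose origin is the TCP and whose axes are the flange's). Camera axes: x right, y down, z forward; pixel columns grow to the right and rows downward; lengths in m; the calibration is good to about 2 mm. A picture is of the moment at which its call begins: read the wrist's pose just before it.
- env.hand_in(): hands the job in; it is judged then, once.
The state is a dict: "clock": time; "joint_pos": joint angles; "qvel": joint speeds; "tau": joint torques, N m; "tcp_pos": TCP position; "orientation": TCP orientation; "wrist_force": force on the tool from outside, world axes, zero at the start; "ft_torque": the same for the moment, N m; "finger_gap": finger opening in m; "grip_force": force on a finger pad.
Only numpy, scipy, OpenCV 4.12 (cv2) and the standard library are available. Lean on these libraries where they do the work, as an engineer would, in place of code of your own. Each camera call takes 0.05 s, during which the arm holds its last target. There are 200 camera calls.

TASK

Set the small lidded culture dish gently down, centred and flat, on the narrow raised stage of the plate viewer, without dropping it. Then take up the reading lens and hold it level over the middle of the dish with its glass at the height of the pointer rod on the retort stand, which marks the focus, and finish holding it there steadily, with the lens touching nothing but the gripper. Do not shift the pointer, and leave the tissue roll, the large dishes and the marker where they are.

Things in the scene. Friction and masses are not known exactly. Their poses are not given: they have to be found in the camera images.
- dish: The small round culture dish with its clear lid on and amber agar inside: 60 mm diameter over the lid, 15 mm high (the lowest 3 mm is 54 mm wide), 30 g or so, one rigid piece. It starts flat on the bench. Origin at the centre of its underside, z up.
- viewer: The plate viewer, fixed to the bench: a white round lamp base 130 mm in diameter and 42 mm high, a thin neck (34 mm), and on it the round white stage disc, 50 mm in diameter, narrower than the dish, its top 75 mm above the bench. Origin on the bench under the stage's centre; its x axis points to the retort stand.
- stage_top (a point): Centre of the top face of the viewer's stage, 75 mm above the bench; the dish's underside goes here.
- loupe: The reading lens (about 120 g), lying flat: clear lens in a black rim, 80 mm diameter, z = 4 to 16 mm, and a straight grey handle of square section, 20 mm wide, z = 0 to 20 mm, running along -x from x = -39 to -157 mm. Origin on the underside plane below the lens centre; z normal to the lens, upright when level. It balances near x = -75 mm.
- lens_centre (a point): Centre of the lens glass, 10 mm above the loupe's origin.
- handle_grip (a point): Point in the middle of the handle's section, 80 mm from the lens centre and 10 mm above the loupe's underside: near the balance point, a good place to grip across the handle.
- stand: The retort stand beyond the viewer, fixed, 150 mm from the stage's axis: base plate 90 x 150 mm, 14 mm high; upright rod 10 mm diameter, 250 mm high; on it a boss head about 45 mm across, up to 35 mm above the pointer, clamping the thin level pointer rod. Origin at the rod's foot; -x points to the viewer. The boss head slides on the rod if pushed hard.
- pointer_tip (a point): Tip of the thin level pointer rod (6 mm diameter), which points from the boss head to the stage's axis and ends 67 mm short of it, so the lens rim clears it. Its height, 142 to 178 mm above the bench and different each time, is the focal height: the lens centre belongs at this height.
- roll: Bystander: white tissue roll standing on end, 100 mm diameter, 98 mm high. Origin at the centre of its underside.
- big_dishes: Bystander: pile of two large culture dishes, 90 mm diameter, 32 mm high together, one piece. Origin at the centre of the underside.
- marker: Bystander: marker pen lying between robot and viewer, 130 mm long, 13 mm thick. Origin under its middle.
Not all that is in view belongs to the job. Of the things that look like the loupe, the largest one is meant.

How it is judged:
On the way, in this order (a step that is already met when the one before it is completed fails the run):
1. the dish rests flat and centred on the viewer's stage, let go by the gripper (horizontal distance between dish and stage_top below 0.012 m and z of dish in the frame of stage_top between -0.003 and 0.004 m and angle between dish's own z axis and vertical below 0.06 rad and contact force between dish and viewer above 0.05 N and linear speed of dish below 0.02 m/s and contact force between dish and the fingers below 0.05 N), for 0.2 s.
2. the reading lens is lifted clear of the bench in the gripper (height (world z) of loupe above 0.03 m and contact force between loupe and the fingers above 0.5 N), for 0.2 s.
At the end, for the whole second after the job is handed in: Dish flat (0.06 rad) and at rest on the stage, centred within 12 mm, not touched by the gripper; reading lens held still by the gripper alone, level within 0.10 rad, lens centre within 12 mm of straight above the dish's centre and within 7 mm of the pointer tip's height (all of step 1 and horizontal distance between lens_centre and dish below 0.012 m and z of lens_centre in the frame of pointer_tip between -0.007 and 0.007 m and angle between loupe's own z axis and vertical below 0.1 rad and contact force between loupe and the fingers above 0.5 N and linear speed of loupe below 0.02 m/s and angular speed of loupe below 0.2 rad/s and contact force between loupe and dish below 0.05 N and contact force between loupe and viewer below 0.05 N and contact force between loupe and stand below 0.05 N and contact force between loupe and roll below 0.05 N); the arm keeps its last pose, push and grip.
It fails at once if the dish is dropped onto the stage (falls free faster than 0.45 m/s near the stage, a drop of about 10 mm) (linear speed of dish above 0.45 m/s and contact force between dish and the fingers below 0.02 N and horizontal distance between dish and stage_top below 0.08 m).
It fails at once if the pointer is shifted by more than 4 mm (distance of pointer_tip from where it was at the start of the episode above 0.004 m).
It fails at once if a bystander (tissue roll, large dishes or marker) is moved by more than 15 mm (distance of any of roll, big_dishes, marker from where it was at the start of the episode above 0.015 m).
It also fails if it takes over 67 s, if anything falls off the work surface, if the arm or the gripper's body presses on something with over 40 N, if the wrist force passes 120 N, or if a joint passes its speed limit or range.

## Working session

There is one attempt and no reset: what is moved stays moved. The work goes in short steps, Python scripts to look and compute and a tool call to move; the robot and the scene stay as the last step left them, time stands still between calls to the robot, and variables do not carry over. Pictures are saved under pics/ and viewed, at most 10 in all, crops included, and the job is handed in when it is done.

Besides the shell and the picture viewer there is one more tool, called after "Request:" by a JSON object that holds its "api" and its "payload", one argument or row to a line. carry_out: Moves the arm, as the interface text tells. Its arguments: {"type":"object","properties":{"moves":{"type":"array","items":{"type":"object","properties":{"tx":{"type":"number"},"ty":{"type":"number"},"tz":{"type":"number"},"wx":{"type":"number"},"wy":{"type":"number"},"wz":{"type":"number"},"claw":{"type":"number"}}}},"newtons":{"type":"number"}},"required":["moves"]}

```bash
mkdir -p pics; cat > h.py <<'E'
from workcell import env, read_camera
import numpy as np, cv2, pickle
from scipy.spatial.transform import Rotation as R
def cam(n):
    s=env.get_state(); c=read_camera(n)
    if 'hand_eye' in c:
        q=np.array(s['orientation']); T=np.eye(4)
        T[:3,:3]=R.from_quat(q[[1,2,3,0]]).as_matrix(); T[:3,3]=s['tcp_pos']
        c['W']=T@c['hand_eye']
    else: c['W']=np.linalg.inv(c['camera_from_world'])
    return c
def ray(c,u,v):
    d=c['W'][:3,:3]@np.array([(u-c['cx'])/c['fx'],(v-c['cy'])/c['fy'],1]); return c['W'][:3,3],d
def onz(c,u,v,z):
    o,d=ray(c,u,v); return o+d*(z-o[2])/d[2]
def cloud(c):
    v,u=np.mgrid[:480,:640]; z=c['z_map']
    P=np.stack([(u-c['cx'])/c['fx']*z,(v-c['cy'])/c['fy']*z,z],-1)
    return P@c['W'][:3,:3].T+c['W'][:3,3]
def two(c1,p1,c2,p2):
    o1,d1=ray(c1,*p1);o2,d2=ray(c2,*p2)
    t=np.linalg.lstsq(np.stack([d1,-d2],1),o2-o1,rcond=None)[0]
    a,b=o1+d1*t[0],o2+d2*t[1]; return (a+b)/2,np.linalg.norm(a-b)
def proj(c,P):
    p=np.linalg.inv(c['W'])@np.append(P,1); return c['fx']*p[0]/p[2]+c['cx'],c['fy']*p[1]/p[2]+c['cy']
E
python3 - <<'E'
from h import *
for n in('scene','side','wrist'):
    c=cam(n); cv2.imwrite(f'pics/{n}0.png',c['image']); pickle.dump(c,open(n+'0.pkl','wb')); print(n,c['W'].round(3),c['fx'])
print(env.get_state())
E
```

```text
scene [[-0.368  0.697 -0.616  1.292]
 [ 0.93   0.263 -0.257  0.274]
 [-0.017 -0.667 -0.745  1.047]
 [ 0.     0.     0.     1.   ]] 450.8620390586898
side [[ 0.969 -0.14   0.203  0.297]
 [-0.246 -0.505  0.827 -1.045]
 [-0.013 -0.852 -0.524  0.752]
 [ 0.     0.     0.     1.   ]] 496.5784475946023
wrist [[ 0.364  0.896  0.255  0.143]
 [ 0.931 -0.349 -0.103  0.561]
 [-0.003  0.275 -0.962  0.374]
 [ 0.     0.     0.     1.   ]] 344.9663027724428
{'clock': 0.15, 'joint_pos': array([1.05941987e+00, 3.13842724e-01, 4.52271371e-02, 1.30361843e+00,
       7.05421295e-06, 1.43120575e+00]), 'qvel': array([ 0.00018681, -0.00364825,  0.00308246, -0.00055382, -0.0008012 ,
       -0.00091667]), 'tau': array([ 2.12852407e-03, -4.81064272e+01,  2.98816288e+01,  1.39348756e-02,
       -8.46122157e-05, -3.61049695e-05]), 'tcp_pos': array([0.20869189, 0.53536607, 0.23060005]), 'orientation': array([-2.33204770e-04,  1.84824118e-01,  9.82771351e-01, -6.79975001e-04]), 'wrist_force': array([ 0.11948328, -0.26624601,  0.72925292]), 'ft_torque': array([-0.02907103, -0.06858691,  0.00130505]), 'grip_force': 0.0, 'finger_gap': 0.08529046308038371}
```

View pics/scene0.png

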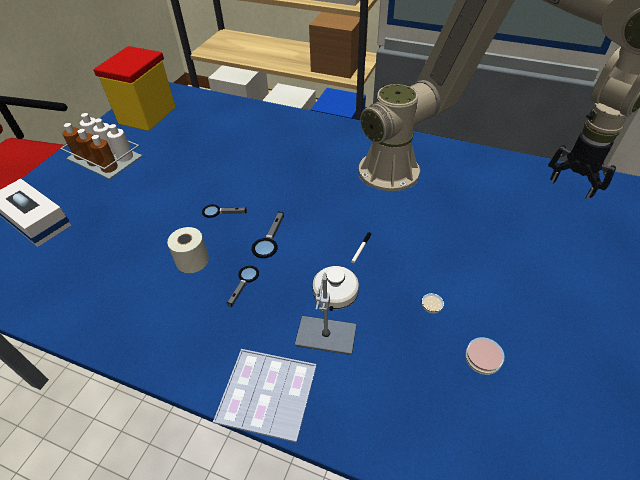

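View pics/side0.png

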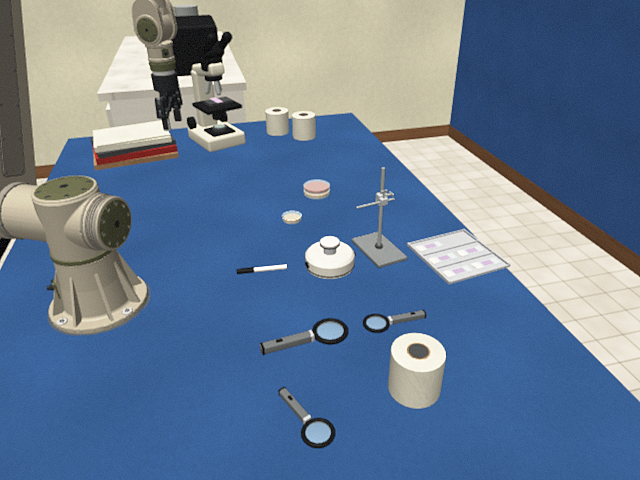

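Scene view: dish (432,303), viewer (335,285), stand rod foot (326,333), roll (188,250), lenses at (264,247), (249,273) and (211,211). Side view: dish (291,217), stage (330,243), pointer tip about (358,206), largest lens (330,330).

```bash
python3 - <<'E'
from h import *
S,D=[pickle.load(open(n+'0.pkl','rb')) for n in('scene','side')]
for nm,p,q in [('dish',(432,302),(291,216)),('stage',(336,276),(330,243)),('L1',(264,247),(330,330)),('L2',(249,273),(318,432)),('roll',(187,237),(418,351)),('big',(485,354),(317,186)),('rodtop',(325,276),(383,168))]:
    print(nm,[x.round(3) for x in two(S,p,D,q)],cloud(S)[p[1],p[0]].round(3),cloud(D)[q[1],q[0]].round(3))
# blobs per cloud: non-blue objects above the bench
for n,c in(('S',S),('D',D)):
    P=cloud(c); hsv=cv2.cvtColor(c['image'],cv2.COLOR_BGR2HSV)
    m=(~((hsv[...,0]>100)&(hsv[...,0]<125)&(hsv[...,1]>150))&(c['z_map']>0)&(P[...,0]>.2)&(P[...,0]<.95)&(abs(P[...,1])<.5)&(P[...,2]>-.01)&(P[...,2]<.3)).astype(np.uint8)
    k,l,st,ce=cv2.connectedComponentsWithStats(m)
    for i in range(1,k):
        if st[i,4]>40:
            Q=P[l==i]; print(n,st[i],'min',Q.min(0).round(3),'max',Q.max(0).round(3),'med',np.median(Q,0).round(3))
# pointer: thin things at x near stand
a=S['image'][255:355,280:380]; b=D['image'][150:290,290:430]
cv2.imwrite('pics/c1.png',np.hstack([cv2.resize(a,(400,400),interpolation=2),cv2.resize(b,(400,400),interpolation=2)]))
E
```

```text
dish [array([0.524, 0.276, 0.011]), np.float64(0.0)] [0.523 0.276 0.011] [0.522 0.268 0.016]
stage [array([0.575, 0.011, 0.067]), np.float64(0.004)] [0.577 0.013 0.072] [ 0.573 -0.005  0.075]
L1 [array([ 0.506, -0.251,  0.011]), np.float64(0.002)] [ 0.505 -0.25   0.01 ] [ 0.506 -0.254  0.013]
L2 [array([ 0.462, -0.348, -0.203]), np.float64(0.022)] [ 0.614 -0.245  0.013] [ 0.418 -0.499  0.012]
roll [array([ 0.619, -0.436,  0.097]), np.float64(0.011)] [ 0.617 -0.431  0.1  ] [ 0.623 -0.441  0.098]
big [array([0.643, 0.432, 0.027]), np.float64(0.002)] [0.645 0.431 0.032] [0.641 0.417 0.033]
rodtop [array([0.719, 0.037, 0.25 ]), np.float64(0.006)] [ 0.565 -0.024  0.04 ] [0.721 0.032 0.25 ]
S [551 167  12  16  48] min [0.2   0.481 0.249] max [0.208 0.498 0.3  ] med [0.203 0.49  0.285]
S [205 205  42  13 279] min [ 0.354 -0.5   -0.006] max [ 0.451 -0.381  0.021] med [ 0.403 -0.457  0.01 ]
S [252 212  32  46 603] min [ 0.353 -0.289 -0.003] max [ 0.548 -0.21   0.024] med [ 0.491 -0.253  0.014]
S [ 167  227   42   46 1450] min [ 0.504 -0.487 -0.005] max [ 0.675 -0.385  0.102] med [ 0.641 -0.41
[... 972 characters left out ...]
0.16  -0.005] max [0.95  0.079 0.011] med [ 0.883 -0.049  0.003]
D [ 304  235   51   45 1746] min [ 0.508 -0.063 -0.005] max [0.656 0.155 0.078] med [ 0.566 -0.019  0.039]
D [236 264  52  11 289] min [ 0.33   0.011 -0.004] max [0.463 0.061 0.017] med [0.398 0.022 0.009]
D [363 310  64  24 783] min [ 0.583 -0.284 -0.004] max [ 0.741 -0.207  0.018] med [ 0.636 -0.256  0.01 ]
D [ 259  318   90   37 1468] min [ 0.348 -0.294 -0.003] max [ 0.55  -0.197  0.023] med [ 0.47  -0.266  0.014]
D [ 387  332   60   77 3741] min [ 0.572 -0.493 -0.006] max [ 0.73  -0.292  0.101] med [ 0.611 -0.466  0.086]
D [279 387  56  51 895] min [ 0.367 -0.5   -0.004] max [ 0.448 -0.371  0.019] med [ 0.401 -0.468  0.011]
```

View pics/c1.png

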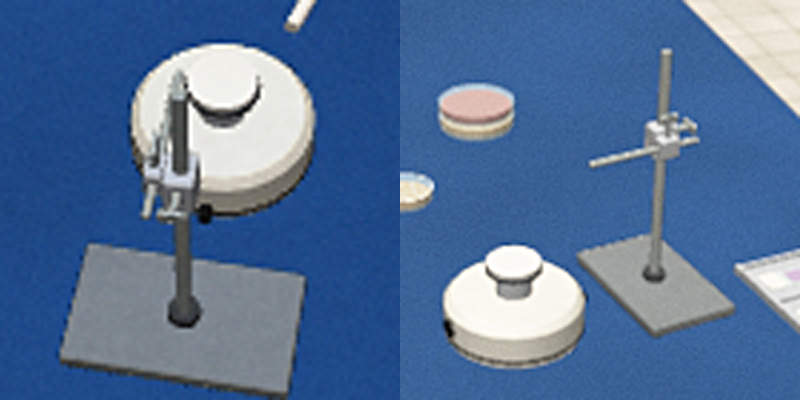

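Crop: the pointer tip sits at about side pixel (357,207), and the stage top is at about (330,239) in the same image. Next I move over the dish.

Request:
{"api": "carry_out", "payload": {
  "moves": [
    {"tx": 5.0, "ty": -4.2, "tz": 0, "wz": 0.062, "claw": -1},
    {"tx": 5.0, "ty": -4.2, "tz": 0, "wz": 0.062, "claw": -1},
    {"tx": 5.0, "ty": -4.2, "tz": -1, "wz": 0.062, "claw": -1},
    {"tx": 5.0, "ty": -4.2, "tz": -1, "wz": 0.062, "claw": -1},
    {"tx": 5.0, "ty": -4.2, "tz": -2, "wz": 0.062, "claw": -1},
    {"tx": 5.0, "ty": -4.2, "tz": -2, "wz": 0.062, "claw": -1},
    {"claw": -1}
  ]
}}

```text
invalid input at $.moves[0]: expected keys tx, ty, tz, wx, wy, wz, claw
```

```bash
python3 - <<'E'
from h import *
c=cam('wrist'); pickle.dump(c,open('w1.pkl','wb')); cv2.imwrite('pics/w1.png',c['image'])
s=env.get_state(); print(s['tcp_pos'],s['orientation'],c['W'].round(3))
S,D=[pickle.load(open(n+'0.pkl','rb')) for n in('scene','side')]
P=cloud(D)
print('tip depth',P[204:211,353:368].round(3)[3])
E
```

```text
[0.20875213 0.53544064 0.23072862] [-1.75450141e-04  1.84820765e-01  9.82772079e-01 -5.43422551e-04] [[ 0.364  0.896  0.255  0.143]
 [ 0.931 -0.349 -0.103  0.561]
 [-0.003  0.275 -0.962  0.374]
 [ 0.     0.     0.     1.   ]]
tip depth [[ 0.731  0.3    0.001]
 [ 0.735  0.304 -0.002]
 [ 0.737  0.299  0.   ]
 [ 0.741  0.299 -0.   ]
 [ 0.645  0.     0.167]
 [ 0.648  0.004  0.164]
 [ 0.65   0.001  0.166]
 [ 0.653  0.001  0.165]
 [ 0.655  0.001  0.165]
 [ 0.658  0.002  0.164]
 [ 0.662  0.004  0.162]
 [ 0.664  0.003  0.162]
 [ 0.77   0.297 -0.004]
 [ 0.77   0.285  0.003]
 [ 0.776  0.293 -0.002]]
```

View pics/w1.png

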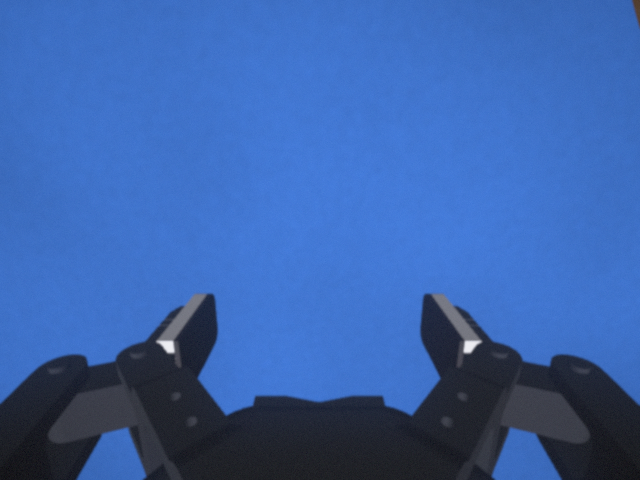

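The move was refused because every key has to be present. The picture shows only bare bench and the fingers (tips near (210,300) and (430,300)). I'll resend it with all keys.

Request:
{"api": "carry_out", "payload": {
  "moves": [
    {"tx": 4.5, "ty": -4.2, "tz": 0, "wx": 0, "wy": 0, "wz": 0.062, "claw": -1},
    {"tx": 4.5, "ty": -4.2, "tz": 0, "wx": 0, "wy": 0, "wz": 0.062, "claw": -1},
    {"tx": 4.5, "ty": -4.2, "tz": -1, "wx": 0, "wy": 0, "wz": 0.062, "claw": -1},
    {"tx": 4.5, "ty": -4.2, "tz": -1, "wx": 0, "wy": 0, "wz": 0.062, "claw": -1},
    {"tx": 4.5, "ty": -4.2, "tz": -2, "wx": 0, "wy": 0, "wz": 0.062, "claw": -1},
    {"tx": 4.5, "ty": -4.2, "tz": -2, "wx": 0, "wy": 0, "wz": 0.062, "claw": -1},
    {"tx": 0, "ty": 0, "tz": 0, "wx": 0, "wy": 0, "wz": 0, "claw": -1}
  ]
}}

```text
clock: 1.08
tcp_pos: [0.4776, 0.2832, 0.1706]
orientation: [-0.001, 0.003, 1.0, -0.001]
wrist_force: [-0.0, -0.5, -1.2]
finger_gap: 0.0852
grip_force: 0.0
```

```bash
python3 - <<'E'
from h import *
c=cam('wrist'); pickle.dump(c,open('w1.pkl','wb')); cv2.imwrite('pics/w1b.png',c['image'])
s=env.get_state(); print(s['tcp_pos'],s['orientation'],proj(c,(.524,.276,.01)))
E
```

```text
[0.47636859 0.28484917 0.17154261] [-1.15148367e-03  2.07441952e-03  9.99997144e-01 -2.89433587e-04] (np.float64(312.2710482252983), np.float64(268.9425467252276))
```

View pics/w1b.png

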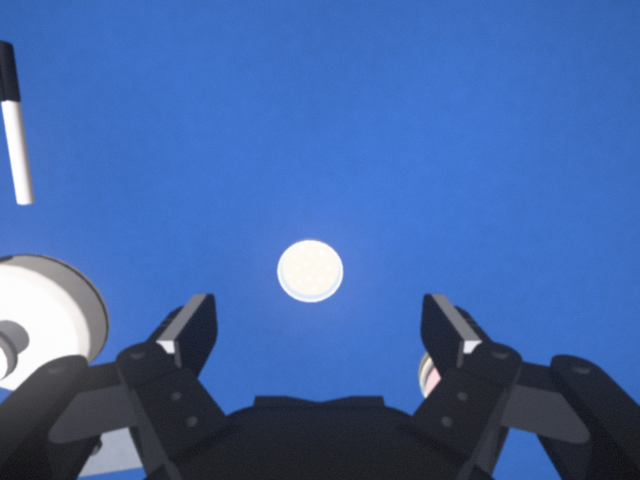

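The wrist view shows the dish at (310,271), the marker at the left, the viewer bottom-left and a large dish behind the right finger. I'll measure the dish in two views.

```bash
cat >> h.py <<'E'
def blob(c,guess,r=60):
    hsv=cv2.cvtColor(c['image'],cv2.COLOR_BGR2HSV)
    m=(~((hsv[...,0]>95)&(hsv[...,0]<130)&(hsv[...,1]>120))).astype(np.uint8)
    k,l,st,ce=cv2.connectedComponentsWithStats(m)
    i=l[int(guess[1]),int(guess[0])]
    ct=max(cv2.findContours((l==i).astype(np.uint8),0,1)[0],key=len); return ce[i],cv2.fitEllipse(ct),st[i]
E
python3 - <<'E'
from h import *
S,D,W=[pickle.load(open(n+'.pkl','rb')) for n in('scene0','side0','w1')]
e=[]
for c,g in((S,(432,302)),(D,(291,216)),(W,(310,271))):
    b=blob(c,g); e.append(b[1][0]); print(b, onz(c,*b[1][0],.008))
for a,b in((0,1),(0,2),(1,2)):
    cs=(S,D,W); print(two(cs[a],e[a],cs[b],e[b]))
E
```

```text
(array([432.11452514, 302.75977654]), ((432.13189697265625, 302.7572937011719), (19.184476852416992, 21.87508773803711), 110.8465576171875), array([422, 293,  22,  21, 358], dtype=int32)) [0.52343998 0.27699056 0.008     ]
(array([291.33196721, 216.6352459 ]), ((291.32476806640625, 216.6612091064453), (13.70118522644043, 20.487911224365234), 87.99343872070312), array([281, 210,  21,  15, 244], dtype=int32)) [0.52485484 0.27770117 0.008     ]
(array([309.8525827 , 270.25304701]), ((309.8563232421875, 270.2330017089844), (64.29332733154297, 66.4168472290039), 93.90145111083984), array([ 277,  238,   67,   65, 3446], dtype=int32)) [0.52605582 0.27364687 0.008     ]
(array([0.52441611, 0.27683331, 0.00876996]), np.float64(0.0007231374121874314))
(array([0.52515655, 0.27535564, 0.01042243]), np.float64(0.0032596606696883457))
(array([0.52460743, 0.27371181, 0.01042656]), np.float64(0.0009512747713549662))
```

Request:
{"api": "carry_out", "payload": {
  "moves": [
    {"tx": 2.45, "ty": -0.5, "tz": -2, "wx": 0, "wy": 0, "wz": 0, "claw": -1},
    {"tx": 2.45, "ty": -0.5, "tz": -2, "wx": 0, "wy": 0, "wz": 0, "claw": -1},
    {"tx": 0, "ty": 0, "tz": -4, "wx": 0, "wy": 0, "wz": 0, "claw": -1},
    {"tx": 0, "ty": 0, "tz": -4, "wx": 0, "wy": 0, "wz": 0, "claw": -1},
    {"tx": 0, "ty": 0, "tz": -3, "wx": 0, "wy": 0, "wz": 0, "claw": -1},
    {"tx": 0, "ty": 0, "tz": -1, "wx": 0, "wy": 0, "wz": 0, "claw": -1},
    {"tx": 0, "ty": 0, "tz": 0, "wx": 0, "wy": 0, "wz": 0, "claw": -1},
    {"tx": 0, "ty": 0, "tz": 0, "wx": 0, "wy": 0, "wz": 0, "claw": -1}
  ]
}}

```text
clock: 2.12
tcp_pos: [0.5258, 0.2775, 0.0143]
orientation: [0.001, -0.0, 1.0, 0.001]
wrist_force: [-0.4, 0.4, 0.0]
finger_gap: 0.0853
grip_force: 0.0
```

```bash
python3 - <<'E'
from h import *
c=cam('wrist'); pickle.dump(c,open('w2.pkl','wb'))
s=env.get_state(); print(s['tcp_pos'],s['orientation'],s['wrist_force'])
p=proj(c,(.525,.275,.012)); print(p)
if 0<p[1]<480:
    a=c['image'][200:480,120:520]; cv2.imwrite('pics/w2.png',cv2.resize(a,(800,560)))
P=cloud(c); print(P[300,[205,435]])
E
```

```text
[0.52591911 0.27739778 0.01441542] [ 1.35390114e-03 -3.12950302e-04  9.99998867e-01  5.78401712e-04] [-0.6996059   0.31335417 -0.46830149]
(np.float64(314.2186410846406), np.float64(296.1989991025725))
[[0.51417224 0.23378276 0.03782281]
 [0.5142733  0.32140467 0.03761347]]
```

View pics/w2.png

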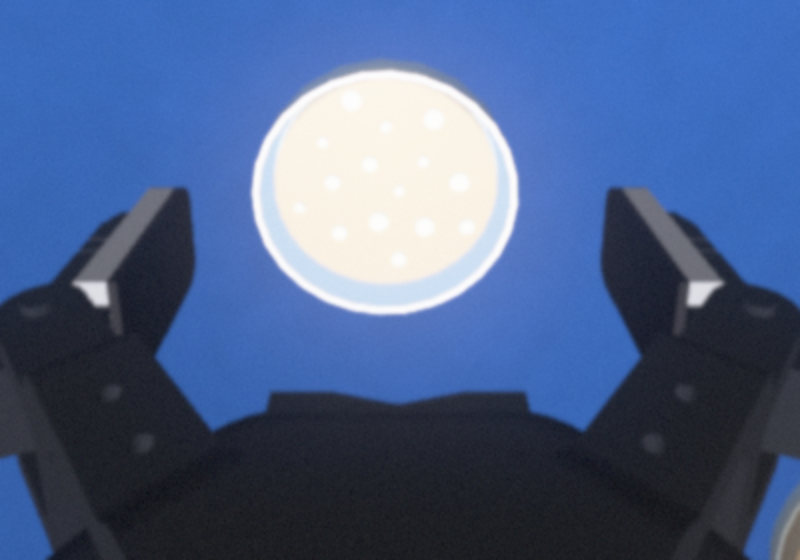

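The dish sits centred between the open fingers (crop centre (385,192)). I'll lower and close.

Request:
{"api": "carry_out", "payload": {
  "moves": [
    {"tx": -0.1, "ty": -0.3, "tz": -0.6, "wx": 0, "wy": 0, "wz": 0, "claw": -1},
    {"tx": 0, "ty": 0, "tz": -0.5, "wx": 0, "wy": 0, "wz": 0, "claw": -1},
    {"tx": 0, "ty": 0, "tz": -0.5, "wx": 0, "wy": 0, "wz": 0, "claw": -0.55},
    {"tx": 0, "ty": 0, "tz": 0, "wx": 0, "wy": 0, "wz": 0, "claw": 0},
    {"tx": 0, "ty": 0, "tz": 0, "wx": 0, "wy": 0, "wz": 0, "claw": 0},
    {"tx": 0, "ty": 0, "tz": 0, "wx": 0, "wy": 0, "wz": 0, "claw": 0},
    {"tx": 0, "ty": 0, "tz": 0, "wx": 0, "wy": 0, "wz": 0, "claw": 0}
  ],
  "newtons": 25
}}

```text
clock: 3.05
tcp_pos: [0.5239, 0.2737, -0.0033]
orientation: [0.0, -0.0, 1.0, 0.0]
wrist_force: [0.3, -0.1, -0.7]
finger_gap: 0.0591
grip_force: 26.9
```

```bash
python3 - <<'E'
from h import *
c=cam('wrist'); pickle.dump(c,open('w3.pkl','wb'))
s=env.get_state(); print(s['tcp_pos'],s['orientation'],s['wrist_force'],s['finger_gap'],s['grip_force'])
cv2.imwrite('pics/w3.png',c['image'][200:480,120:520])
E
```

```text
[ 0.52386646  0.27367141 -0.00325005] [ 5.92363825e-05 -1.27330247e-04  9.99999988e-01  6.34348283e-05] [ 0.08318276 -0.12587809 -0.20066758] 0.05909042658847388 26.908619105815887
```

View pics/w3.png

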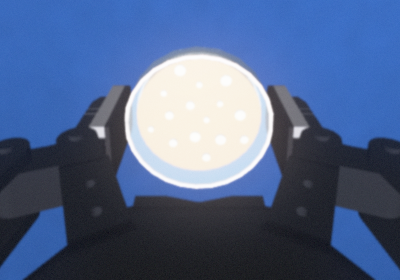

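The dish is held between both pads (gap 59 mm). I'll lift, shift towards the viewer and measure the stage from there.

Request:
{"api": "carry_out", "payload": {
  "moves": [
    {"tx": 0, "ty": 0, "tz": 1, "wx": 0, "wy": 0, "wz": 0, "claw": 0},
    {"tx": 0, "ty": 0, "tz": 3, "wx": 0, "wy": 0, "wz": 0, "claw": 0},
    {"tx": 0, "ty": 0, "tz": 4, "wx": 0, "wy": 0, "wz": 0, "claw": 0},
    {"tx": -0.5, "ty": -2.5, "tz": 4, "wx": 0, "wy": 0, "wz": 0, "claw": 0},
    {"tx": -0.5, "ty": -4, "tz": 4, "wx": 0, "wy": 0, "wz": 0, "claw": 0},
    {"tx": -0.5, "ty": -4, "tz": 3, "wx": 0, "wy": 0, "wz": 0, "claw": 0},
    {"tx": -0.5, "ty": -1.5, "tz": 1, "wx": 0, "wy": 0, "wz": 0, "claw": 0},
    {"tx": 0, "ty": 0, "tz": 0, "wx": 0, "wy": 0, "wz": 0, "claw": 0}
  ]
}}

```text
clock: 4.1
tcp_pos: [0.504, 0.1532, 0.1976]
orientation: [0.001, 0.001, 1.0, 0.0]
wrist_force: [0.2, 0.2, -0.5]
finger_gap: 0.059
grip_force: 27.1
```

```bash
python3 - <<'E'
from h import *
c=cam('wrist'); pickle.dump(c,open('w4.pkl','wb'))
s=env.get_state(); print(s['tcp_pos'],s['orientation'],s['wrist_force'],s['finger_gap'],s['grip_force'])
cv2.imwrite('pics/w4.png',c['image'])
S,D=[pickle.load(open(n+'0.pkl','rb')) for n in('scene','side')]
for n,k in(('S',S),('D',D),('W',c)):
    P=cloud(k); r=np.hypot(P[...,0]-.572,P[...,1]-.005)
    m=(k['z_map']>0)&(r<.04)&(P[...,2]>.068)&(P[...,2]<.085)
    if m.sum()>5:
        v,u=np.nonzero(m); e=cv2.minEnclosingCircle(P[m][:,:2].astype(np.float32))
        print(n,m.sum(),P[m].mean(0),P[m].min(0),P[m].max(0),e)
    m=(k['z_map']>0)&(np.hypot(P[...,0]-.72,P[...,1]-.033)<.03)&(P[...,2]>.19)&(P[...,2]<.245)
    if m.sum()>5: print('rod',m.sum(),P[m].mean(0))
# dish in gripper from w3 and w4
for f in('w3','w4'):
    k=pickle.load(open(f+'.pkl','rb')); m=(k['image'].min(2)>120).astype(np.uint8)
    m[:, :200]=0; m[:,440:]=0
    ct=max(cv2.findContours(m,0,1)[0],key=cv2.contourArea); e=cv2.fitEllipse(ct)
    t=np.array(k['W']@np.linalg.inv(k['hand_eye']))[:3,3]; print(f,e,onz(k,*e[0],t[2]+.003+.014)-t)
E
```

```text
[0.50371053 0.15383686 0.1965313 ] [6.01194707e-05 1.82520390e-04 9.99999922e-01 3.45385446e-04] [-0.98046133  1.17716551 -1.36270627] 0.058685048341795436 27.115318179130554
S 231 [0.57708976 0.011087   0.07391329] [ 0.54945242 -0.01359502  0.06800175] [0.60251507 0.03592226 0.0785917 ] ((0.5760989189147949, 0.01150201540440321), 0.027205387130379677)
rod 71 [0.72451668 0.03663425 0.21331325]
D 192 [0.57358458 0.00119562 0.07358721] [ 0.54963669 -0.02349766  0.06807511] [0.59806055 0.02891337 0.07819892] ((0.5738190412521362, 0.0026480271480977535), 0.026937387883663177)
rod 93 [0.72068271 0.02863096 0.21325663]
W 2797 [0.5709862  0.00888296 0.07496922] [ 0.54732918 -0.01830684  0.06802413] [0.59831295 0.03324322 0.077843  ] ((0.5729315876960754, 0.0068353693932294846), 0.026534052565693855)
w3 ((318.4149169921875, 319.50323486328125), (139.19039916992188, 148.6053466796875), 92.40892028808594) [ 0.00037355 -0.00055246  0.017     ]
w4 ((313.35040283203125, 325.31964111328125), (135.8251495361328, 169.79415893554688), 54.01313400268555) [ 0.00300845 -0.00264913  0.017     ]
```

View pics/w4.png

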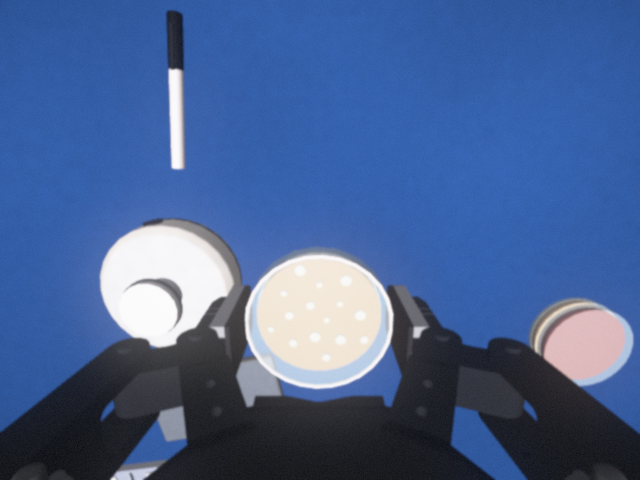

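The stage shows at (149,308), left of the held dish (centre (320,320), centred in the pads). Stage centre is about (0.573, 0.007) at z 0.075. The rod is 152 mm from it, against the 150 mm stated.

Request:
{"api": "carry_out", "payload": {
  "moves": [
    {"tx": 1, "ty": -2.5, "tz": 0, "wx": 0, "wy": 0, "wz": 0, "claw": 0},
    {"tx": 1.8, "ty": -4, "tz": 0, "wx": 0, "wy": 0, "wz": 0, "claw": 0},
    {"tx": 2.1, "ty": -4.2, "tz": 0, "wx": 0, "wy": 0, "wz": 0, "claw": 0},
    {"tx": 2, "ty": -4, "tz": 0, "wx": 0, "wy": 0, "wz": 0, "claw": 0},
    {"tx": 0, "ty": 0, "tz": -3, "wx": 0, "wy": 0, "wz": 0, "claw": 0},
    {"tx": 0, "ty": 0, "tz": -4, "wx": 0, "wy": 0, "wz": 0, "claw": 0},
    {"tx": 0, "ty": 0, "tz": -3, "wx": 0, "wy": 0, "wz": 0, "claw": 0},
    {"tx": 0, "ty": 0, "tz": 0, "wx": 0, "wy": 0, "wz": 0, "claw": 0}
  ]
}}

```text
clock: 5.15
tcp_pos: [0.5699, 0.0083, 0.0925]
orientation: [-0.004, -0.001, 1.0, 0.001]
wrist_force: [0.2, 0.0, -0.6]
finger_gap: 0.0587
grip_force: 27.2
```

```bash
python3 - <<'E'
from h import *
s=env.get_state(); print(s['tcp_pos'],s['orientation'],s['wrist_force'],s['finger_gap'],s['grip_force'])
S,D,W=[pickle.load(open(n+'.pkl','rb')) for n in('scene0','side0','w4')]
# stage ellipse from wrist w4: edge of stage face
P=cloud(W); m=((np.hypot(P[...,0]-.573,P[...,1]-.007)<.04)&(P[...,2]>.069)&(P[...,2]<.085)).astype(np.uint8)
m=cv2.morphologyEx(m,cv2.MORPH_OPEN,np.ones((5,5)))
e=cv2.fitEllipse(max(cv2.findContours(m,0,1)[0],key=len)); print(e,onz(W,*e[0],.075),P[int(e[0][1]),int(e[0][0])])
for c in(S,D):
    b=blob(c,(336,276) if c is S else (330,243)); print(b)
# pointer tip: ray with vertical plane through the axis and rod
a=np.array([.573,.007]); r=np.array([.7226,.0326]); u=(r-a)/np.linalg.norm(r-a); n=np.array([-u[1],u[0]])
for px in((357,207),(360,206.5),(370,204)):
    o,d=ray(D,*px); t=((a-o[:2])@n)/(d[:2]@n); q=o+d*t; print(px,q,'along',(q[:2]-a)@u)
print('expected tip in side px for h=.165',proj(D,(*(a+u*.067),.165)))
# pointer in side cloud
P=cloud(D); v=np.array(P[...,:2]-a); al=v@u
m=(P[...,2]>.12)&(P[...,2]<.2)&(abs(v@n)<.03)&(al>.055)&(al<.115)
vv,uu=np.nonzero(m); print(m.sum(),uu.min(),uu.max(),np.median(P[m],0),P[m].mean(0)); print(np.polyfit(uu,vv,1), [round(vv[uu==k].mean(),1) for k in np.unique(uu)])
E
```

```text
[0.56989365 0.00825002 0.0925404 ] [-4.11463644e-03 -8.67344676e-04  9.99990883e-01  7.42830119e-04] [ 0.18209516  0.01759497 -0.55289983] 0.058732726543865334 27.175945937633514
((149.23037719726562, 307.4499816894531), (54.926326751708984, 61.33483123779297), 108.38164520263672) [0.5711056  0.00832508 0.075     ] [0.57080039 0.00806298 0.07477181]
(array([330.06540988, 311.98229077]), ((330.0753173828125, 315.3800354003906), (55.06599044799805, 101.0437240600586), 12.577421188354492), array([ 295,  266,   64,   89, 3501], dtype=int32))
(array([329.45740957, 258.24795799]), ((329.45257568359375, 258.1498718261719), (42.21440505981445, 50.05911636352539), 89.91329956054688), array([ 305,  236,   50,   44, 1714], dtype=int32))
(357, 207) [0.65123499 0.02038781 0.15540555] along 0.0793722063893151
(360, 206.5) [0.65974403 0.0218439  0.15488401] along 0.08800493234026054
(370, 204) [0.68831859 0.02673366 0.15557033] along 0.11699484846003388
expected tip in side px for h=.165 (np.float64(352.7412676424845), np.float64(204.63273447200464))
36 357 372 [0.66613627 0.00461209 0.16469073] [0.66626897 0.0050824  0.16450735]
[-2.32767926e-01  2.90675328e+02] [np.float64(207.5), np.float64(207.0), np.float64(207.0), np.float64(207.0), np.float64(206.5), np.float64(206.5), np.float64(206.5), np.float64(206.0), np.float64(205.5), np.float64(205.5), np.float64(205.5), np.float64(205.0), np.float64(205.0), np.float64(204.5), np.float64(204.5), np.float64(203.5)]
```

Request:
{"api": "carry_out", "payload": {
  "moves": [
    {"tx": 0.2, "ty": 0, "tz": -0.6, "wx": 0, "wy": 0, "wz": 0, "claw": 0},
    {"tx": 0, "ty": 0, "tz": -0.6, "wx": 0, "wy": 0, "wz": 0, "claw": 0},
    {"tx": 0, "ty": 0, "tz": -0.3, "wx": 0, "wy": 0, "wz": 0, "claw": 0},
    {"tx": 0, "ty": 0, "tz": 0, "wx": 0, "wy": 0, "wz": 0, "claw": 0},
    {"tx": 0, "ty": 0, "tz": 0, "wx": 0, "wy": 0, "wz": 0, "claw": 0}
  ]
}}

```text
clock: 5.78
tcp_pos: [0.5751, 0.0066, 0.0821]
orientation: [0.0, -0.0, 1.0, 0.0]
wrist_force: [0.4, 0.2, 0.2]
finger_gap: 0.0589
grip_force: 27.2
```

Request:
{"api": "carry_out", "payload": {
  "moves": [
    {"tx": -0.3, "ty": 0.1, "tz": -0.3, "wx": 0, "wy": 0, "wz": 0, "claw": 0},
    {"tx": 0, "ty": 0, "tz": -0.2, "wx": 0, "wy": 0, "wz": 0, "claw": 0},
    {"tx": 0, "ty": 0, "tz": -0.2, "wx": 0, "wy": 0, "wz": 0, "claw": 0},
    {"tx": 0, "ty": 0, "tz": 0, "wx": 0, "wy": 0, "wz": 0, "claw": 0},
    {"tx": 0, "ty": 0, "tz": 0, "wx": 0, "wy": 0, "wz": 0, "claw": 0}
  ]
}}

```text
clock: 6.4
tcp_pos: [0.5719, 0.0076, 0.0747]
orientation: [0.0, -0.0, 1.0, 0.0]
wrist_force: [0.1, -0.0, -0.4]
finger_gap: 0.0589
grip_force: 27.2
```

```bash
python3 - <<'E'
from h import *
for i in range(2):
    c=cam('side'); s=env.get_state(); print(s['tcp_pos'],s['wrist_force'])
pickle.dump(c,open('d5.pkl','wb'))
k=cam('scene')
a=c['image'][180:290,270:410]; b=k['image'][235:345,280:380]
cv2.imwrite('pics/c5.png',np.hstack([cv2.resize(a,(420,330),interpolation=2),cv2.resize(b,(300,330),interpolation=2)]))
E
```

```text
[0.57194266 0.00761381 0.0747447 ] [-0.23352882 -0.16613052 -0.01432164]
[0.57192466 0.00763042 0.07475876] [-0.09183546 -0.42745752 -0.87213686]
```

View pics/c5.png

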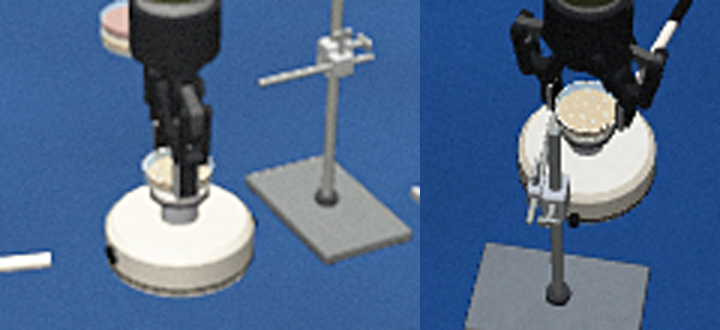

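The picture shows the dish just above the stage between the fingers. I'll lower it to contact in 1 mm steps.

Request:
{"api": "carry_out", "payload": {
  "moves": [
    {"tx": 0, "ty": 0, "tz": -0.1, "wx": 0, "wy": 0, "wz": 0, "claw": 0},
    {"tx": 0, "ty": 0, "tz": -0.1, "wx": 0, "wy": 0, "wz": 0, "claw": 0},
    {"tx": 0, "ty": 0, "tz": -0.05, "wx": 0, "wy": 0, "wz": 0, "claw": 0},
    {"tx": 0, "ty": 0, "tz": 0, "wx": 0, "wy": 0, "wz": 0, "claw": 0},
    {"tx": 0, "ty": 0, "tz": 0, "wx": 0, "wy": 0, "wz": 0, "claw": 0}
  ]
}}

```text
clock: 7.18
tcp_pos: [0.5718, 0.0076, 0.0722]
orientation: [0.0, -0.0, 1.0, 0.0]
wrist_force: [-0.1, 0.6, -0.4]
finger_gap: 0.059
grip_force: 27.2
```

Request:
{"api": "carry_out", "payload": {
  "moves": [
    {"tx": 0, "ty": 0, "tz": -0.1, "wx": 0, "wy": 0, "wz": 0, "claw": 0},
    {"tx": 0, "ty": 0, "tz": 0, "wx": 0, "wy": 0, "wz": 0, "claw": 0},
    {"tx": 0, "ty": 0, "tz": 0, "wx": 0, "wy": 0, "wz": 0, "claw": 0}
  ]
}}

```text
clock: 7.55
tcp_pos: [0.5718, 0.0076, 0.0712]
orientation: [0.0, -0.0, 1.0, 0.0]
wrist_force: [0.4, 0.6, -0.8]
finger_gap: 0.0585
grip_force: 27.2
```

Request:
{"api": "carry_out", "payload": {
  "moves": [
    {"tx": 0, "ty": 0, "tz": -0.1, "wx": 0, "wy": 0, "wz": 0, "claw": 0},
    {"tx": 0, "ty": 0, "tz": 0, "wx": 0, "wy": 0, "wz": 0, "claw": 0},
    {"tx": 0, "ty": 0, "tz": 0, "wx": 0, "wy": 0, "wz": 0, "claw": 0}
  ]
}}

```text
clock: 7.92
tcp_pos: [0.572, 0.0076, 0.071]
orientation: [0.0, -0.0, 1.0, -0.0]
wrist_force: [-1.5, 0.2, 5.7]
finger_gap: 0.059
grip_force: 27.7
```

Contact registers at 5.7 N. Releasing.

Request:
{"api": "carry_out", "payload": {
  "moves": [
    {"tx": 0, "ty": 0, "tz": 0, "wx": 0, "wy": 0, "wz": 0, "claw": -0.42},
    {"tx": 0, "ty": 0, "tz": 0, "wx": 0, "wy": 0, "wz": 0, "claw": -0.6},
    {"tx": 0, "ty": 0, "tz": 0, "wx": 0, "wy": 0, "wz": 0, "claw": -0.8},
    {"tx": 0, "ty": 0, "tz": 0, "wx": 0, "wy": 0, "wz": 0, "claw": -0.9},
    {"tx": 0, "ty": 0, "tz": 0.5, "wx": 0, "wy": 0, "wz": 0, "claw": -0.95},
    {"tx": 0, "ty": 0, "tz": 2, "wx": 0, "wy": 0, "wz": 0, "claw": -1},
    {"tx": 0, "ty": 0, "tz": 4, "wx": 0, "wy": 0, "wz": 0, "claw": -1},
    {"tx": 0, "ty": 0, "tz": 4, "wx": 0, "wy": 0, "wz": 0, "claw": -1}
  ]
}}

```text
clock: 8.93
tcp_pos: [0.5716, 0.0076, 0.1764]
orientation: [-0.0, -0.0, 1.0, 0.0]
wrist_force: [-0.1, 0.5, -0.1]
finger_gap: 0.0853
grip_force: 0.0
```

```bash
python3 - <<'E'
from h import *
c=cam('wrist'); s=env.get_state(); pickle.dump(c,open('w6.pkl','wb')); print(s['tcp_pos'],s['orientation'],s['finger_gap'])
k=c; m=(k['image'].min(2)>110).astype(np.uint8); m[:,:220]=0;m[:,430:]=0
cv2.imwrite('pics/w6.png',c['image'])
P=cloud(c); 
for cn in('side','scene'):
    q=cam(cn); pickle.dump(q,open(cn+'6.pkl','wb'))
    P=cloud(q); r=np.hypot(P[...,0]-.572,P[...,1]-.008); z=(q['z_map']>0)&(r<.04)&(P[...,2]>.078)&(P[...,2]<.1)
    print(cn,z.sum(),P[z].mean(0),cv2.minEnclosingCircle(P[z][:,:2].astype(np.float32)),np.percentile(P[z][:,2],[50,90]))
E
```

```text
[0.57439899 0.00736248 0.18250209] [ 4.13367973e-03 -1.57899384e-04  9.99991330e-01 -4.76531584e-04] 0.08539156346334995
side 301 [ 5.72637275e-01 -1.57505806e-04  8.77282652e-02] ((0.5732716917991638, 0.005252157337963581), 0.03281634673476219) [0.08854403 0.09062987]
scene 343 [0.57693585 0.01153789 0.08882687] ((0.57420814037323, 0.009339730255305767), 0.03153086453676224) [0.08951256 0.09168757]
```

View pics/w6.png

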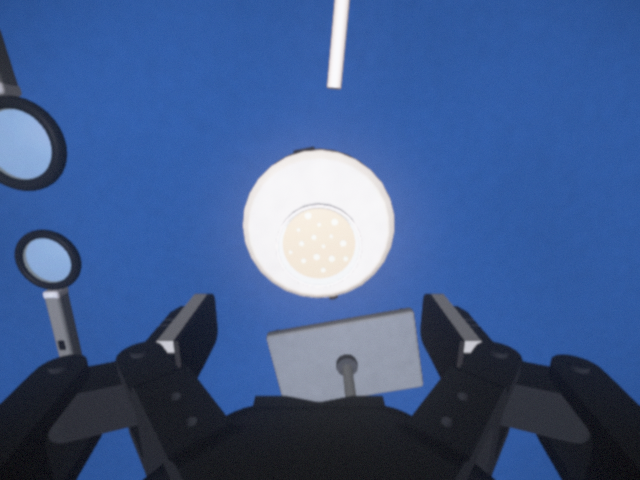

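The wrist view shows the dish centred on the stage (about (319,242)), released, and the stand base at (345,350). Next is the pointer line from both views, and the big loupe.

```bash
python3 - <<'E'
from h import *
S,D,S6,D6,W=[pickle.load(open(n+'.pkl','rb')) for n in('scene0','side0','scene6','side6','w6')]
for n,c in(('S0',S),('D0',D),('S6',S6),('D6',D6)):
    P=cloud(c); m=(c['z_map']>0)&(P[...,2]>.13)&(P[...,2]<.19)&(P[...,0]>.62)&(P[...,0]<.70)&(abs(P[...,1]-.01)<.035)
    v,u=np.nonzero(m); print(n,m.sum())
    for k in np.unique(v if n[0]=='S' else u)[:30]:
        j=(v if n[0]=='S' else u)==k; print(k,(u if n[0]=='S' else v)[j].mean().round(1),j.sum(),P[v[j],u[j]].mean(0).round(3),end=' | ')
    print()
print('scene px of (.645,.002,.165)',proj(S,(.645,.002,.165)),'of (.639,.0185,.155)',proj(S,(.639,.0185,.155)))
E
```

```text
S0 34
273 324.5 2 [0.647 0.008 0.165] | 274 324.0 3 [0.651 0.009 0.167] | 275 324.0 3 [0.653 0.009 0.165] | 276 323.5 2 [0.656 0.009 0.164] | 278 322.0 1 [0.665 0.009 0.167] | 280 322.0 1 [0.671 0.011 0.167] | 281 322.0 1 [0.673 0.012 0.167] | 282 321.5 2 [0.676 0.012 0.165] | 283 321.5 2 [0.679 0.013 0.166] | 284 321.5 2 [0.681 0.014 0.165] | 285 321.5 2 [0.683 0.015 0.164] | 286 321.0 3 [0.687 0.015 0.165] | 287 321.0 3 [0.69  0.016 0.165] | 288 321.0 3 [0.693 0.017 0.165] | 289 320.5 2 [0.695 0.017 0.164] | 290 320.5 2 [0.699 0.018 0.166] | 
D0 45
357 207.5 2 [0.645 0.002 0.164] | 358 207.0 1 [0.648 0.004 0.164] | 359 207.0 3 [0.651 0.003 0.165] | 360 207.0 3 [0.653 0.002 0.165] | 361 206.5 2 [0.656 0.004 0.165] | 362 206.5 2 [0.659 0.003 0.165] | 363 206.5 2 [0.662 0.004 0.163] | 364 206.0 3 [0.665 0.006 0.164] | 365 205.5 2 [0.667 0.004 0.166] | 366 205.5 2 [0.67  0.006 0.164] | 367 205.5 2 [0.673 0.006 0.164] | 368 205.0 3 [0.675 0.006 0.165] | 369 205.0 3 [0.679 0.007 0.164] | 370 204.5 2 [0.681 0.008 0.165] | 371 204.5 2 [0.684 0.008 0.164] | 372 203.5 2 [0.688 0.01  0.165] |
[... 853 characters left out ...]
07 0.163] | 362 206.5 2 [0.659 0.004 0.164] | 363 206.5 2 [0.661 0.003 0.165] | 364 206.0 3 [0.665 0.006 0.164] | 365 205.5 2 [0.667 0.005 0.165] | 366 205.5 2 [0.67  0.006 0.164] | 367 205.5 2 [0.673 0.005 0.164] | 368 205.0 3 [0.677 0.01  0.163] | 369 205.0 3 [0.68  0.01  0.163] | 370 204.5 2 [0.682 0.009 0.164] | 371 204.5 2 [0.684 0.008 0.164] | 372 204.0 3 [0.687 0.009 0.165] | 373 204.0 3 [0.69  0.009 0.164] | 374 203.5 2 [0.693 0.011 0.164] | 375 203.5 2 [0.696 0.011 0.164] | 376 203.5 2 [0.699 0.011 0.164] | 
scene px of (.645,.002,.165) (np.float64(322.4513139518036), np.float64(271.84992378431855)) of (.639,.0185,.155) (np.float64(329.51042462379354), np.float64(274.4131834012333))
```

Request:
{"api": "carry_out", "payload": {
  "moves": [
    {"tx": -1.5, "ty": -3, "tz": 1.5, "wx": 0, "wy": 0, "wz": 0, "claw": -1},
    {"tx": -2, "ty": -4.5, "tz": 0.5, "wx": 0, "wy": 0, "wz": 0, "claw": -1},
    {"tx": -2, "ty": -4.5, "tz": 0, "wx": 0, "wy": 0, "wz": 0, "claw": -1},
    {"tx": -2, "ty": -4.5, "tz": 0, "wx": 0, "wy": 0, "wz": 0, "claw": -1},
    {"tx": -2, "ty": -4.5, "tz": 0, "wx": 0, "wy": 0, "wz": 0, "claw": -1},
    {"tx": -2, "ty": -4.5, "tz": 0, "wx": 0, "wy": 0, "wz": 0, "claw": -1},
    {"tx": 0, "ty": 0, "tz": 0, "wx": 0, "wy": 0, "wz": 0, "claw": -1},
    {"tx": 0, "ty": 0, "tz": 0, "wx": 0, "wy": 0, "wz": 0, "claw": -1}
  ]
}}

```text
clock: 10.07
tcp_pos: [0.4564, -0.2469, 0.1944]
orientation: [-0.001, 0.0, 1.0, 0.001]
wrist_force: [0.4, 0.2, 0.2]
finger_gap: 0.0856
grip_force: 0.0
```

```bash
python3 - <<'E'
from h import *
c=cam('wrist'); s=env.get_state(); pickle.dump(c,open('w7.pkl','wb')); print(s['clock'],s['tcp_pos'],s['orientation'])
S,D=[pickle.load(open(n+'.pkl','rb')) for n in('scene0','side0')]
print('tip',two(S,(324.6,272.5),D,(356.6,207.5)))
# line by planes
a,b=[ray(S,324.5,273.5)[1],ray(S,320.6,290)[1]]; n1=np.cross(a,b); a,b=[ray(D,357,207.6)[1],ray(D,376,203.4)[1]]; n2=np.cross(a,b)
d=np.cross(n1,n2); d/=np.linalg.norm(d); p=np.linalg.lstsq(np.array([n1,n2,[1,0,0]]),np.array([n1@S['W'][:3,3],n2@D['W'][:3,3],.66]),rcond=None)[0]; print('line at x=.66',p,'dir',d)
print('loupe in wrist px: lens',proj(c,(.506,-.252,.01)))
def loupe(c,g):
    hsv=cv2.cvtColor(c['image'],cv2.COLOR_BGR2HSV)
    m=(~((hsv[...,0]>95)&(hsv[...,0]<130)&(hsv[...,1]>130))).astype(np.uint8)
    k,l,st,ce=cv2.connectedComponentsWithStats(m)
    ys,xs=np.mgrid[:480,:640]; dd=np.where(l>0,np.hypot(xs-g[0],ys-g[1]),1e9); 
    i=l[np.unravel_index(dd.argmin(),dd.shape)]; print(st[i]); return l==i
for n,k in(('W',c),('S',S),('D',D)):
    g=proj(k,(.506,-.252,.01)); M=loupe(k,g); v,u=np.nonzero(M)
    Q=np.array([onz(k,x,y,.016) for x,y in zip(u,v)])[:,:2]
    ctr=np.array([.506,-.252])
    for _ in range(5):   # handle axis: pixels 50..150 mm from lens
        r=np.linalg.norm(Q-ctr,axis=1); L=Q[r<.05]; ctr=np.array(cv2.minEnclosingCircle(L[np.linalg.norm(L-ctr,axis=1)<.046].astype(np.float32))[0])
    h=Q[(r>.055)&(r<.145)]; vx,vy,x0,y0=cv2.fitLine(h.astype(np.float32),2,0,.01,.01).ravel()
    print(n,'ctr',ctr,'handle mid',h.mean(0),'dir',np.degrees(np.arctan2(vy,vx)),'far r',r.max(),'offline',(ctr-[x0,y0])@[-vy,vx])
    P=cloud(k); z=P[M]; rr=np.hypot(z[:,0]-ctr[0],z[:,1]-ctr[1]); zz=z[(rr>.06)&(rr<.14)]; print('handle z pct',np.percentile(zz[:,2],[10,50,90]),'top mean',zz[zz[:,2]>.012].mean(0))
cv2.imwrite('pics/w7.png',c['image'])
E
```

```text
10.125 [ 0.45670827 -0.24642467  0.19458924] [-4.56974437e-04 -3.81094123e-04  9.99999635e-01  6.12905787e-04]
tip (array([0.64454798, 0.00662925, 0.16264399]), np.float64(0.002344325335370613))
line at x=.66 [0.66       0.0102604  0.16051284] dir [ 0.98241746  0.1859665  -0.01650429]
loupe in wrist px: lens (np.float64(314.0423219338101), np.float64(263.2439461114419))
[ 275   95   77  204 7392]
W ctr [ 0.49624288 -0.25248349] handle mid [ 0.3959153  -0.26416463] dir 5.835038 far r 0.14865320867542436 offline 0.0014208446233661132
handle z pct [0.0183984  0.02037926 0.02183735] top mean [ 0.39549897 -0.26374392  0.02455156]
[252 212  32  46 592]
S ctr [ 0.50562286 -0.24712415] handle mid [ 0.40715127 -0.25709282] dir 6.1296268 far r 0.1563403435408945 offline -0.0006029288573023983
handle z pct [0.01078807 0.01793623 0.02188089] top mean [ 0.40685401 -0.25755148  0.01847668]
[ 259  319   89   36 1407]
D ctr [ 0.49726576 -0.25609004] handle mid [ 0.3986317  -0.26931298] dir 5.9087214 far r 0.1514276069260719 offline 0.002998900375668967
handle z pct [0.00344024 0.01710553 0.02049075] top mean [ 0.3982725  -0.26813618  0.01820138]
```

```bash
python3 - <<'E'
from h import *
S,D,W=[pickle.load(open(n+'.pkl','rb')) for n in('scene0','side0','w7')]
E=[]
for n,k,ks in(('W',W,41),('S',S,13),('D',D,15)):
    hsv=cv2.cvtColor(k['image'],cv2.COLOR_BGR2HSV)
    m=(~((hsv[...,0]>95)&(hsv[...,0]<130)&(hsv[...,1]>130))).astype(np.uint8)
    if n=='W': m[:, :225]=0; m[:,415:]=0; m[390:]=0
    g=proj(k,(.5,-.252,.01))
    ct=min(cv2.findContours(m,0,1)[0],key=lambda q:-cv2.pointPolygonTest(q,g,True)); f=np.zeros_like(m); cv2.drawContours(f,[ct],-1,1,-1)
    o=cv2.morphologyEx(f,cv2.MORPH_OPEN,cv2.getStructuringElement(2,(ks,ks)))
    e=cv2.fitEllipse(max(cv2.findContours(o,0,1)[0],key=len)); E.append(e[0])
    p=onz(k,*e[0],.011); print(n,e,p)
    v,u=np.nonzero(f&(1-cv2.dilate(o,np.ones((7,7))))); Q=np.array([onz(k,x,y,.019) for x,y in zip(u,v)])[:,:2]
    r=np.linalg.norm(Q-p[:2],axis=1); h=Q[(r>.05)&(r<.15)]; vx,vy,x0,y0=cv2.fitLine(h.astype(np.float32),2,0,.01,.01).ravel()
    print('  yaw',np.degrees(np.arctan2(vy,vx)),'grip on axis',(t:=((p[:2]-[x0,y0])@[vx,vy]-.08)) and np.array([x0+t*vx,y0+t*vy]),'far',r.max(), 'near rim',r.min())
C=(W,S,D)
for a,b in((0,1),(0,2),(1,2)): print(two(C[a],E[a],C[b],E[b]))
E
```

```text
W ((313.2185363769531, 261.7383728027344), (72.85001373291016, 75.67239379882812), 96.42221069335938) [ 0.50402754 -0.25280521  0.011     ]
  yaw 5.9046917 grip on axis [ 0.42445184 -0.26103372] far 0.15560248018783834 near rim 0.04386328135198626
S ((264.14794921875, 247.52981567382812), (18.6861572265625, 24.513032913208008), 77.45214080810547) [ 0.50694626 -0.2486921   0.011     ]
  yaw 7.0931435 grip on axis [ 0.42692066 -0.25344471] far 0.1546142795478159 near rim 0.05267648129366077
D ((329.8208923339844, 330.8611755371094), (24.325563430786133, 34.649879455566406), 90.09456634521484) [ 0.50519836 -0.25413546  0.011     ]
  yaw 5.5225897 grip on axis [ 0.42632917 -0.26968949] far 0.16002174388262788 near rim 0.04530583317664839
(array([ 0.50468916, -0.25169705,  0.00755487]), np.float64(0.0025695345430115607))
(array([ 0.5050867 , -0.25279787,  0.0095442 ]), np.float64(0.0010075735812736307))
(array([ 0.50550807, -0.25040936,  0.0081053 ]), np.float64(0.0014541868736274608))
```

Request:
{"api": "carry_out", "payload": {
  "moves": [
    {"tx": -1.6, "ty": -0.7, "tz": -3, "wx": 0, "wy": 0, "wz": 0.05, "claw": -1},
    {"tx": -1.6, "ty": -0.7, "tz": -4, "wx": 0, "wy": 0, "wz": 0.053, "claw": -1},
    {"tx": 0, "ty": 0, "tz": -4, "wx": 0, "wy": 0, "wz": 0, "claw": -1},
    {"tx": 0, "ty": 0, "tz": -4, "wx": 0, "wy": 0, "wz": 0, "claw": -1},
    {"tx": 0, "ty": 0, "tz": -2, "wx": 0, "wy": 0, "wz": 0, "claw": -1},
    {"tx": 0, "ty": 0, "tz": 0, "wx": 0, "wy": 0, "wz": 0, "claw": -1},
    {"tx": 0, "ty": 0, "tz": 0, "wx": 0, "wy": 0, "wz": 0, "claw": -1}
  ]
}}

```text
clock: 11.0
tcp_pos: [0.4257, -0.261, 0.026]
orientation: [0.0, -0.052, 0.999, -0.0]
wrist_force: [0.3, -0.4, 0.1]
finger_gap: 0.0855
grip_force: 0.0
```

Request:
{"api": "carry_out", "payload": {
  "moves": [
    {"tx": 0, "ty": 0, "tz": -1.2, "wx": 0, "wy": 0, "wz": 0, "claw": -1},
    {"tx": 0, "ty": 0, "tz": -1, "wx": 0, "wy": 0, "wz": 0, "claw": -0.6},
    {"tx": 0, "ty": 0, "tz": 0, "wx": 0, "wy": 0, "wz": 0, "claw": 0},
    {"tx": 0, "ty": 0, "tz": 0, "wx": 0, "wy": 0, "wz": 0, "claw": 0.4},
    {"tx": 0, "ty": 0, "tz": 0, "wx": 0, "wy": 0, "wz": 0, "claw": 1},
    {"tx": 0, "ty": 0, "tz": 0, "wx": 0, "wy": 0, "wz": 0, "claw": 1},
    {"tx": 0, "ty": 0, "tz": 0, "wx": 0, "wy": 0, "wz": 0, "claw": 1},
    {"tx": 0, "ty": 0, "tz": 0, "wx": 0, "wy": 0, "wz": 0, "claw": 1}
  ],
  "newtons": 60
}}

```text
clock: 12.0
tcp_pos: [0.4251, -0.2617, 0.0036]
orientation: [0.0, -0.052, 0.999, -0.0]
wrist_force: [-0.5, 1.2, 5.4]
finger_gap: 0.0185
grip_force: 60.3
```

Request:
{"api": "carry_out", "payload": {
  "moves": [
    {"tx": 0, "ty": 0, "tz": 0.5, "wx": 0, "wy": 0, "wz": 0, "claw": 1},
    {"tx": 0, "ty": 0, "tz": 2, "wx": 0, "wy": 0, "wz": 0, "claw": 1},
    {"tx": 0, "ty": 0, "tz": 4, "wx": 0, "wy": 0, "wz": 0, "claw": 1},
    {"tx": 0, "ty": 0, "tz": 4, "wx": 0, "wy": 0, "wz": 0, "claw": 1},
    {"tx": 0, "ty": 0, "tz": 4, "wx": 0, "wy": 0, "wz": 0, "claw": 1},
    {"tx": 0, "ty": 0, "tz": 2.5, "wx": 0, "wy": 0, "wz": 0, "claw": 1},
    {"tx": 0, "ty": 0, "tz": 0, "wx": 0, "wy": 0, "wz": 0, "claw": 1},
    {"tx": 0, "ty": 0, "tz": 0, "wx": 0, "wy": 0, "wz": 0, "claw": 1}
  ]
}}

```text
clock: 13.0
tcp_pos: [0.4242, -0.2608, 0.1719]
orientation: [-0.001, -0.052, 0.999, 0.001]
wrist_force: [-0.3, -0.2, -1.0]
finger_gap: 0.0184
grip_force: 59.5
```

```bash
cat > lens.py <<'E'
from h import *
# lens pose: rim points seen by fixed cameras' depth near expected place
def run(g,names=('side','scene')):
    s=env.get_state(); t=s['tcp_pos']; print(s['clock'],t,s['orientation'],s['finger_gap'],s['grip_force'],s['wrist_force'])
    A=[]
    for n in names:
        c=cam(n); pickle.dump(c,open(n+'_l.pkl','wb')); P=cloud(c)
        dark=(c['image'].max(2)<70)
        m=(c['z_map']>0)&dark&(np.hypot(P[...,0]-g[0],P[...,1]-g[1])<.055)&(abs(P[...,2]-g[2])<.025)
        Q=P[m]; pl=np.linalg.lstsq(np.c_[Q[:,:2]-Q[:,:2].mean(0),np.ones(len(Q))],Q[:,2],rcond=None)[0]
        print(n,m.sum(),'mean',Q.mean(0).round(4),'circ',cv2.minEnclosingCircle(Q[:,:2].astype(np.float32)),'plane',pl.round(3))
E
python3 -c "
from lens import *
t=env.get_state()['tcp_pos']; run((t[0]+.0795,t[1]+.0083,t[2]+.008))"
```

```text
13.0 [ 0.42419276 -0.26079119  0.17185442] [-7.18637137e-04 -5.15988330e-02  9.98667340e-01  7.66487920e-04] 0.01836336704307554 59.543845653533936 [-0.3028645  -0.24985823 -1.00099023]
side 312 mean [ 0.5037 -0.2643  0.1815] circ ((0.5053575038909912, -0.2568857967853546), 0.0397525429725647) plane [0.006 0.031 0.182]
scene 235 mean [ 0.5087 -0.2464  0.1806] circ ((0.49779677391052246, -0.24863746762275696), 0.04871496558189392) plane [-0.019 -0.013  0.181]
```

The lens is held level. Carry it to the stage axis.

Request:
{"api": "carry_out", "payload": {
  "moves": [
    {"tx": 0.5, "ty": 2, "tz": 0, "wx": 0, "wy": 0, "wz": 0, "claw": 1},
    {"tx": 1, "ty": 4, "tz": 0, "wx": 0, "wy": 0, "wz": 0, "claw": 1},
    {"tx": 1.2, "ty": 5, "tz": 0, "wx": 0, "wy": 0, "wz": 0, "claw": 1},
    {"tx": 1.2, "ty": 5, "tz": 0, "wx": 0, "wy": 0, "wz": 0, "claw": 1},
    {"tx": 1.2, "ty": 5, "tz": 0, "wx": 0, "wy": 0, "wz": 0, "claw": 1},
    {"tx": 1, "ty": 3, "tz": 0, "wx": 0, "wy": 0, "wz": 0, "claw": 1},
    {"tx": 0.5, "ty": 1.5, "tz": 0, "wx": 0, "wy": 0, "wz": 0, "claw": 1},
    {"tx": 0, "ty": 0, "tz": 0, "wx": 0, "wy": 0, "wz": 0, "claw": 1}
  ]
}}

```text
clock: 14.1
tcp_pos: [0.4905, -0.0059, 0.1724]
orientation: [-0.001, -0.052, 0.999, 0.0]
wrist_force: [0.0, -0.2, -1.3]
finger_gap: 0.0184
grip_force: 59.5
```

Request:
{"api": "carry_out", "payload": {
  "moves": [
    {"tx": 0, "ty": 0, "tz": -0.4, "wx": 0, "wy": 0, "wz": 0, "claw": 1},
    {"tx": 0, "ty": 0, "tz": -0.4, "wx": 0, "wy": 0, "wz": 0, "claw": 1},
    {"tx": 0, "ty": 0, "tz": -0.4, "wx": 0, "wy": 0, "wz": 0, "claw": 1},
    {"tx": 0, "ty": 0, "tz": 0, "wx": 0, "wy": 0, "wz": 0, "claw": 1},
    {"tx": 0, "ty": 0, "tz": 0, "wx": 0, "wy": 0, "wz": 0, "claw": 1}
  ]
}}

```text
clock: 14.72
tcp_pos: [0.4909, -0.0066, 0.1613]
orientation: [0.0, -0.051, 0.999, 0.0]
wrist_force: [0.0, 0.1, -1.8]
finger_gap: 0.019
grip_force: 59.5
```

```bash
python3 -c "
from lens import *
t=env.get_state()['tcp_pos']; run((t[0]+.0795,t[1]+.0083,t[2]+.008))
for n in('side','scene'):
    P=cloud(pickle.load(open(n+'_l.pkl','rb')))
    m=(P[...,2]>.13)&(P[...,2]<.19)&(P[...,0]>.64)&(P[...,0]<.70)&(abs(P[...,1]-.01)<.035); print(n,'pointer',m.sum(),P[m].mean(0),np.median(P[m][:,2]),P[m].min(0))
"
```

```text
14.725 [ 0.49086336 -0.00656292  0.16128265] [ 7.98585695e-05 -5.13971419e-02  9.98678289e-01  5.12658421e-05] 0.019034606449106487 59.484906792640686 [ 0.01342348  0.11373979 -1.81248561]
side 179 mean [ 0.571  -0.0109  0.1709] circ ((0.5709688663482666, -0.0018999382155016065), 0.04048822820186615) plane [0.002 0.026 0.171]
scene 285 mean [0.5763 0.0062 0.1711] circ ((0.5665342807769775, 0.001964871771633625), 0.047250378876924515) plane [-0.022 -0.005  0.171]
side pointer 48 [0.67249402 0.00705993 0.16390735] 0.16408279695864536 [ 0.6442958  -0.00069528  0.15919638]
scene pointer 34 [0.67508893 0.01283298 0.16500324] 0.16498870787909703 [0.64745374 0.00647945 0.16031523]
```

Request:
{"api": "carry_out", "payload": {
  "moves": [
    {"tx": 0.2, "ty": 0.3, "tz": -0.2, "wx": 0, "wy": 0, "wz": 0, "claw": 1},
    {"tx": 0.05, "ty": 0.3, "tz": -0.2, "wx": 0, "wy": 0, "wz": 0, "claw": 1},
    {"tx": 0, "ty": 0, "tz": -0.17, "wx": 0, "wy": 0, "wz": 0, "claw": 1},
    {"tx": 0, "ty": 0, "tz": 0, "wx": 0, "wy": 0, "wz": 0, "claw": 1},
    {"tx": 0, "ty": 0, "tz": 0, "wx": 0, "wy": 0, "wz": 0, "claw": 1},
    {"tx": 0, "ty": 0, "tz": 0, "wx": 0, "wy": 0, "wz": 0, "claw": 1},
    {"tx": 0, "ty": 0, "tz": 0, "wx": 0, "wy": 0, "wz": 0, "claw": 1}
  ]
}}

```text
clock: 15.7
tcp_pos: [0.4934, -0.0004, 0.1556]
orientation: [0.0, -0.052, 0.999, 0.0]
wrist_force: [-0.1, -0.4, -0.9]
finger_gap: 0.0185
grip_force: 59.5
```

```bash
python3 -c "
from lens import *
t=env.get_state()['tcp_pos']; run((t[0]+.0795,t[1]+.0083,t[2]+.008))
# dish below the lens and lens rim ellipse, side and scene
for n in('side','scene'):
    c=pickle.load(open(n+'_l.pkl','rb')); P=cloud(c); z=(np.hypot(P[...,0]-.573,P[...,1]-.008)<.04)&(P[...,2]>.078)&(P[...,2]<.097)
    print(n,'dish',z.sum(),cv2.minEnclosingCircle(P[z][:,:2].astype(np.float32)),np.median(P[z][:,2]))
    m=((c['z_map']>0)&(np.hypot(P[...,0]-.573,P[...,1]-.0075)<.046)&(abs(P[...,2]-.164)<.015)).astype(np.uint8)
    m=cv2.morphologyEx(m,cv2.MORPH_CLOSE,np.ones((9,9)))
    e=cv2.fitEllipse(cv2.convexHull(max(cv2.findContours(m,0,1)[0],key=len))); print('lens',e,onz(c,*e[0],.163))
"
```

```text
15.7 [ 4.93379144e-01 -4.32044076e-04  1.55565201e-01] [ 8.72993444e-05 -5.15255013e-02  9.98671675e-01  2.84868772e-05] 0.018484777217136535 59.48422014713287 [-0.07431839 -0.40078054 -0.91528221]
side 182 mean [ 0.5729 -0.0046  0.1652] circ ((0.575162947177887, 0.0031857225112617016), 0.04103079438209534) plane [0.004 0.026 0.165]
scene 280 mean [0.5783 0.0118 0.1654] circ ((0.5682122707366943, 0.011308051645755768), 0.04826919734477997) plane [-0.002  0.001  0.165]
side dish 306 ((0.5734874606132507, 0.004297210834920406), 0.033330779522657394) 0.08874200465373
lens ((327.8839416503906, 211.98696899414062), (17.732500076293945, 35.509002685546875), 85.74210357666016) [0.5694194  0.00121995 0.163     ]
scene dish 308 ((0.5755118727684021, 0.01061288733035326), 0.031114960089325905) 0.08916142205099004
lens ((335.49627685546875, 252.40048217773438), (27.736635208129883, 30.246328353881836), 71.68698120117188) [0.57165508 0.00933578 0.163     ]
```

Lens and dish agree within about 3 mm in both views. The lens is level and its height matches the pointer.

```bash
python3 -c "
from workcell import env
print(env.hand_in())"
```

```text
the job is handed in; nothing more can be done
None
```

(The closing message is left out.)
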